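Set the holding bar of a gearbox against its reaction post

ROBOT

A 6-joint arm with a two-finger parallel gripper is mounted at the origin on the work surface. World frame = base frame: x ahead of the robot, y to its left, z up, the work surface at z = 0. Lengths are in mm, angles in rad, forces in N, time in s.
With the tool pointing down it reaches from about 350 to 975 mm from the base axis. Payload 7.1 kg.
Tool frame: the origin (TCP) lies between the finger pads; the fingertips stand 19 mm ahead of it and the grasp point (between the pads) is the TCP; z points along the fingers, y is the line along which they close (so a half turn about z gives the same grasp; the last joint's range is limited). The gripper opens to 88 mm and grips with 3 to 60 N. Pads are 20 mm wide; open, the fingers measure 115 mm over their backs; the gripper's body (75 mm by 178 mm) begins 61 mm behind the grasp point.
Start: joints at [1.234, 0.423, 1.63, -0, 1.089, -0.019], TCP at [195.267, 593.697, 241.675] pointing down, gripper open.
Joint ranges: [-3, 3], [-0.9, 2.11], [0.09, 2.58], [-1.31, 4.45], [0.11, 2.69], [-2.54, 2.54]. Speed limits (rad/s): [2.39, 2.39, 3.01, 3.14, 3.14, 3.14].

INTERFACE

Orientations are given as a rotation vector (axis times angle).
In Python, from workcell import ctrl gives the robot as it stands.
- The arm moves only by the tool arm_command, never from a script. Its argument "series" is a list of rows, each an object with "linear": the shift along the tool's x, y, z in m, a list of three; "turn": the turn about the tool's z in rad. A call has 1 to 10 rows; each row shifts and turns the commanded pose from where the row before left it, along the tool's axes as they then stand; what a row does not reach is not made up. A row lasts 1/10 s, in which the tool goes at most 50 mm and 8.59 degrees, less where a joint would pass 70% of its speed; a pose out of reach is approached as far as the arm can. A call with a gripper value outside its range is refused whole. "jaw" is the opening, from -1 (shut) to 1 (fully open), set as the call begins (left out, the last holds). The fingers move at their own pace and stop on an object; the grip force is fixed at half the most. Time passes only in rows, so rows that do not move let the fingers close. It gives the time, the measured TCP pose, the force, the opening and the grip force at its end, in the units of the state.
- ctrl.get_obs(): the state, without advancing time (a new reading comes with each control period).
- ctrl.get_image(name): name is "scene" or "side" or "wrist"; returns a dict with "frame" (400x640x3 uint8, blue, green, red), "fx", "fy", "cx", "cy" (pixels), "k1" (the pictures are not rectified: a ray, as slopes to the right and down, at radius r is drawn at 1 + k1 r^2 times it, then the intrinsics apply), "rvec" (rotation vector, rad) and "tvec" (3), from world to camera coordinates, as OpenCV has them. Camera axes: x right, y down, z forward; pixel columns grow to the right and rows downward; lengths in mm; the calibration is good to about 2 mm. A picture is of the moment at which its call begins. There is no depth.
- ctrl.close_job(): hands the job in; it is judged then, once.
The state is a dict: "t": time; "qpos": joint angles; "qvel": joint speeds; "joint_torque": joint torques, N m; "ee_pos": TCP position; "orientation": TCP orientation; "ft_force": force on the tool from outside, world axes, zero at the start; "moment": the same for the moment, N m; "width": finger opening in mm; "grasp_force": force on a finger pad.
Only numpy, scipy, OpenCV 4.12 (cv2) and the standard library are available. Lean on these libraries where they do the work, as an engineer would, in place of code of your own. Each camera call takes 0.05 s, during which the arm holds its last target. There are 200 camera calls.

TASK

Set the forked holding bar that lies loose on the gearbox's mounting plate: slide it along the plate until its fork is fully home on the stud, then swing its tail end round about the stud until the side of the bar meets the solid steel post and has pushed it hard up to the end of its play, and press it there steadily with about 10 N (a kilogram's weight) for a second. Go gently, never driving the bar against stud or post with more than about 20 N. Then let go, leaving the bar flat on the plate, still fully home on the stud and touching the post, with the socket, bearing and tin left where they are.

Things in the scene. Friction and masses are not known exactly. Their poses are not given: they have to be found in the camera images.
- plate: dark steel mounting plate, fixed, 460 x 400 x 8 mm (x, y, z); origin at the centre of its underside on the bench, top at z = 8 mm. Its x axis points to the end where the aluminium gearbox is bolted (x = 137 to 213 mm, y = -150 to 115 mm in the plate's frame, 85 mm high). All the other things stand or lie on it. Lightly oiled: the bar slides on it with only 0.5 to 1.5 N of drag, more if pressed down
- bar: loose flat light-alloy bar, 12 mm thick, 0.2 to 0.4 kg, forked at one end. Origin on its underside where the stud's axis sits when the fork is home; x axis points out of the fork. Behind the fork a straight shank 26 mm wide (sides at y = +-13 mm) runs along -x to a round tail end at x = -213 mm. At the start the fork faces the stud roughly, its tips a few cm or less short of it
- bar_mid (a point): point on the bar's centre line 100 mm behind its origin (x = -100 mm), half-way up its thickness (6 mm above the plate when flat); axes as the bar's. A good place to grasp the 26 mm wide shank
- bar_seat (a point): point in the fork where the stud's axis lies when the fork is home, half-way up the thickness (bar x = 0, y = 0, z = 6 mm); axes as the bar's. The slot between the two tines is 19 mm wide, its bottom at x = -8 mm and its mouth at x = 30 mm, then the tips flare to about 37 mm wide at x = 42 mm. The fork is 45 mm wide outside (57 mm at the tips) from x = -23 mm forward
- stud: upright round steel stud, 16 mm diameter, 36 mm high above the plate, fixed and rigid; origin on its axis at the plate's top
- stud_axis (a point): point on the stud's axis 6 mm above the plate; z up
- post: upright solid round steel post, 20 mm diameter, 45 mm high above the plate, left or right of the bar, 120 to 185 mm from the stud (the socket stands on the other side); origin on its axis at the plate's top. It has play: it stands in a short slot along the plate's y axis and slides under 1 to 3 N, by an unknown 0 to 12 mm, before it comes up hard
- post_axis (a point): point on the post's axis 6 mm above the plate; when the bar bears on the post this point is 23 mm from the bar's centre line
- socket: loose hollow steel wrench socket standing on the plate, 28 mm diameter, 40 mm high, open at the top; bystander
- bearing: loose steel bearing ring, 52 mm outside, 24 mm bore, 14 mm thick, lying on the plate beside the gearbox; bystander
- tin: small closed tin standing on the plate beside the gearbox, 44 mm diameter, 70 mm high; bystander

How it is judged (in metres and radians):
On the way, in this order (a step that is already met when the one before it is completed fails the run):
1. the fork is home on the stud (within 4 mm), the bar flat on the plate (horizontal distance between bar_seat and stud_axis below 0.004 m and angle between bar_seat's own z axis and vertical below 0.06 rad and z of bar_seat in the frame of stud_axis below 0.004 m), for 0.2 s.
2. home on the stud, the bar presses on the post with 5 to 15 N for 0.5 s (horizontal distance between bar_seat and stud_axis below 0.005 m and angle between bar_seat's own z axis and vertical below 0.06 rad and contact force between bar and post between 5 and 15 N), for 0.5 s.
At the end, for the whole second after the job is handed in: the bar lies flat and at rest on the plate, its fork home on the stud within 5 mm, its side within 2.5 mm of the post, nothing holding it (horizontal distance between bar_seat and stud_axis below 0.005 m and angle between bar_seat's own z axis and vertical below 0.06 rad and z of bar_seat in the frame of stud_axis below 0.004 m and y of post_axis in the frame of bar_mid between -0.0255 and 0.0255 m and x of post_axis in the frame of bar_mid below 0.08 m and linear speed of bar below 0.01 m/s); the robot touches nothing.
It fails at once if the bar is driven against the stud with more than 25 N (contact force between bar and stud above 25 N).
It fails at once if the bar is driven against the post with more than 25 N (contact force between bar and post above 25 N).
It fails at once if the socket is displaced by more than 10 mm (distance of socket from where it was at the start of the episode above 0.01 m).
It fails at once if the bearing is displaced by more than 10 mm (distance of bearing from where it was at the start of the episode above 0.01 m).
It fails at once if the tin is displaced by more than 10 mm (distance of tin from where it was at the start of the episode above 0.01 m).
It also fails if it takes over 70 s, if anything falls off the work surface, if the arm or the gripper's body presses on something with over 40 N, if the wrist force passes 120 N, or if a joint passes its speed limit or range.

## Working session

There is one attempt and no reset: what is moved stays moved. The work goes in short steps, Python scripts to look and compute and a tool call to move; the robot and the scene stay as the last step left them, time stands still between calls to the robot, and variables do not carry over. Pictures are saved under pics/ and viewed, at most 10 in all, crops included, and the job is handed in when it is done.

Besides the shell and the picture viewer there is one more tool, called after ">>>" as name(argument=value, ...) on one line, values as JSON. arm_command: Moves the arm, as the interface text tells. Its arguments: {"type":"object","properties":{"series":{"type":"array"},"jaw":{"type":"number"}},"required":["series"]}

```bash
mkdir -p pics; cat > h.py <<'E'
import numpy as np, cv2, pickle
from workcell import ctrl
def snap(name,fn):
    im=ctrl.get_image(name); cv2.imwrite('pics/'+fn+'.png',im['frame']); pickle.dump(im,open('pics/'+fn+'.pkl','wb')); return im
def load(fn): return pickle.load(open('pics/'+fn+'.pkl','rb'))
def KD(im): return np.array([[im['fx'],0,im['cx']],[0,im['fy'],im['cy']],[0,0,1.]]),np.array([im['k1'],0,0,0,0.])
def toplane(im,uv,z):
    K,D=KD(im); R=cv2.Rodrigues(np.array(im['rvec'],float))[0]; t=np.array(im['tvec'],float).ravel()
    p=cv2.undistortPointsIter(np.array(uv,float).reshape(-1,1,2),K,D,None,None,(3,50,1e-9)).reshape(-1,2)
    c=-R.T@t; out=[]
    for q in p:
        d=R.T@np.array([q[0],q[1],1]); out.append(c+d*(z-c[2])/d[2])
    return np.array(out)
def proj(im,P):
    K,D=KD(im); return cv2.projectPoints(np.array(P,float).reshape(-1,1,3),np.array(im['rvec'],float),np.array(im['tvec'],float),K,D)[0].reshape(-1,2)
E
python3 - <<'E'
from h import *
for n in ['scene','side','wrist']:
    im=snap(n,n+'0'); R=cv2.Rodrigues(np.array(im['rvec'],float))[0]; print(n,-R.T@np.array(im['tvec']).ravel(),R[2],im['fx'],im['k1'])
o=ctrl.get_obs(); print({k:np.round(v,3) for k,v in o.items()})
a=[cv2.imread(f'pics/{n}0.png') for n in ['scene','side','wrist']]
E
```

```text
scene [880.24333709 333.35384075 524.19113975] [-0.43320053 -0.51491641 -0.73972859] 375.5298764990361 -0.07964140496531527
side [ 122.26062964 -430.35124852  428.56055423] [ 0.61223652  0.61397509 -0.49819778] 514.7214009511304 -0.04228649959874899
wrist [128.92909516 614.66992084 383.53810138] [ 0.23881724 -0.07923588 -0.96782643] 284.1446942958115 -0.03436875772635216
{'t': np.float64(0.15), 'qpos': array([ 1.234,  0.424,  1.63 , -0.   ,  1.089, -0.019]), 'qvel': array([ 0.   , -0.   , -0.002,  0.001, -0.001, -0.   ]), 'joint_torque': array([-0.0000e+00, -5.4498e+01, -2.7392e+01,  6.4000e-02,  2.0000e-02,
       -0.0000e+00]), 'ee_pos': array([195.152, 593.322, 241.092]), 'orientation': array([-4.970e-01, -3.102e+00,  2.000e-03]), 'ft_force': array([-1.246, -0.322, -0.035]), 'moment': array([-0.008, -0.036, -0.06 ]), 'grasp_force': np.float64(0.0), 'width': np.float64(88.029)}
```

View pics/scene0.png

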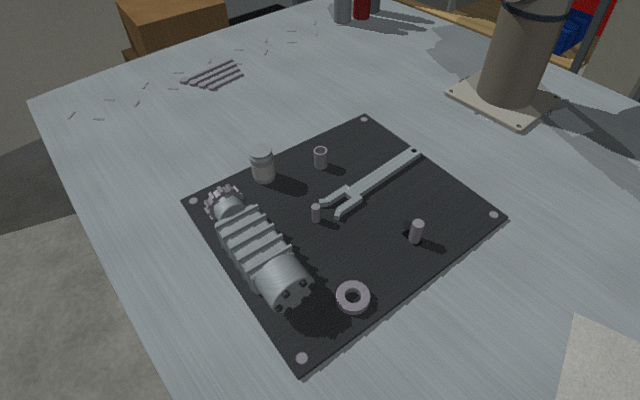

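View pics/side0.png

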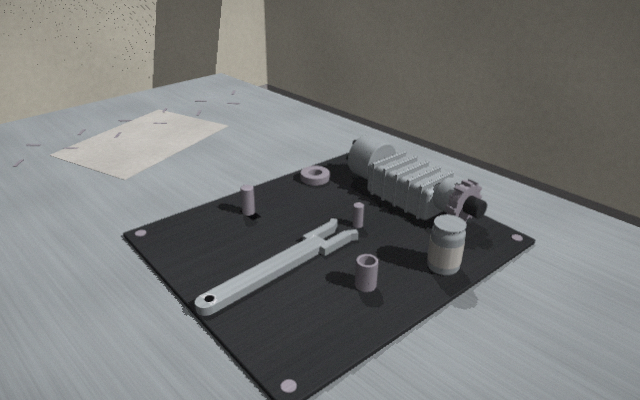

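The scene view shows the stud at about (316,213), the fork just right of it, the bar's tail at (417,153), the post at (417,232) and the socket at (320,157). The side view shows the stud at (358,215), the post at (248,200), the socket at (367,272) and the tail at (207,302). I'll enlarge both.

```bash
python3 - <<'E'
from h import *
a=cv2.imread('pics/scene0.png')[130:250,290:450]; cv2.imwrite('pics/c1.png',cv2.resize(a,None,fx=5,fy=5,interpolation=cv2.INTER_CUBIC))
a=cv2.imread('pics/side0.png')[170:320,190:390]; cv2.imwrite('pics/c2.png',cv2.resize(a,None,fx=4,fy=4,interpolation=cv2.INTER_CUBIC))
E
```

```text
(no output)
```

View pics/c1.png

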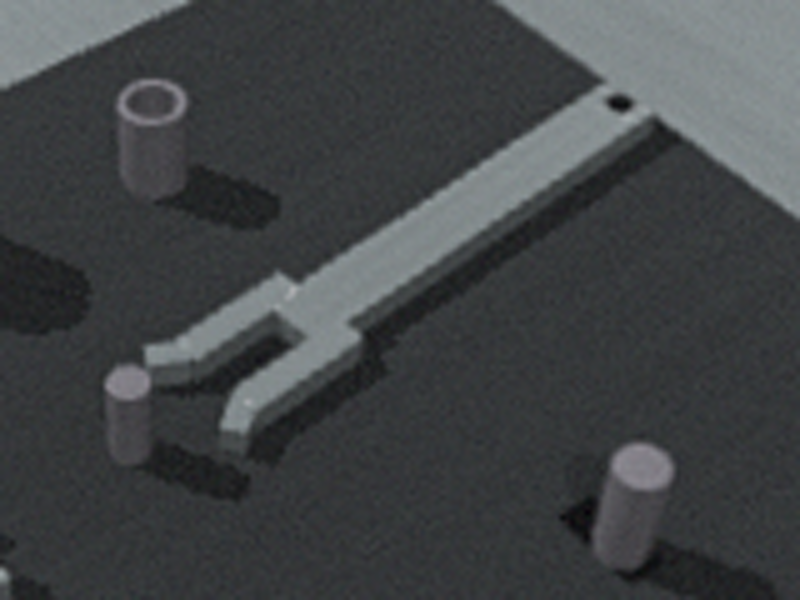

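View pics/c2.png

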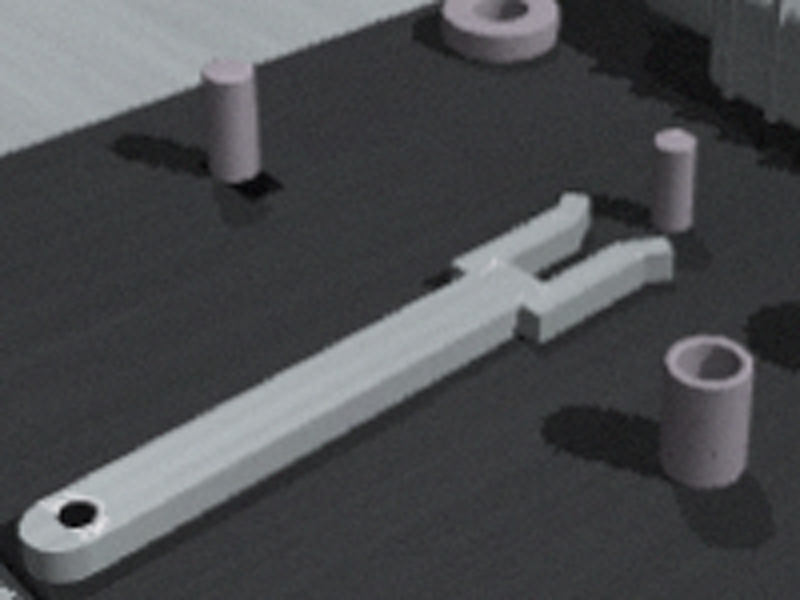

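In the enlarged crops the stud, post and socket tops, the fork shoulders, the tips, the shank edges and the tail hole are all clear. The post is on the scene camera's near side, and a dark slot shows beside it.

```bash
python3 - <<'E'
from h import *
from scipy.optimize import least_squares
S=load('scene0');T=load('side0')
c1=lambda p:(np.array(p,float)+.5)/5-.5+[290,130]
c2=lambda p:(np.array(p,float)+.5)/4-.5+[190,170]
def tri(a,b,z): 
    A=toplane(S,[c1(a)],z)[0];B=toplane(T,[c2(b)],z)[0]; print(A.round(1),B.round(1)); return (A+B)/2
for n,a,b,z in [('stud',(128,382),(676,139),44),('post',(642,465),(229,70),53),('sock',(153,101),(709,361),48),('hole',(620,102),(78,514),20),
  ('shoulderA',(360,340),(456,265),20),('shoulderB',(278,272),(519,309),20),('mid edge post side',(355,325),(110,468),20),('edge2',(650,120),(458,285),20)]:
    print(n);tri(a,b,z)
# edge lines
for n,im,f,l in [('S post',S,c1,[(355,325),(650,120)]),('S sock',S,c1,[(297,293),(597,88)]),('T post',T,c2,[(110,470),(455,285)]),('T sock',T,c2,[(105,548),(515,326)])]:
    q=toplane(im,[f(p) for p in l],20); d=q[1]-q[0]; print(n,q.round(1)[:,:2],np.degrees(np.arctan2(d[1],d[0])))
print('plate S',toplane(S,[(364,114),(508,217),(300,379),(181,201)],8).round(0))
print('plate T',toplane(T,[(124,235),(535,240)],8).round(0))
E
```

```text
stud
[6.21e+02 2.00e-01 4.40e+01] [623.6   3.1  44. ]
post
[523.5 142.4  53. ] [525.5 145.5  53. ]
sock
[ 522.8 -103.1   48. ] [ 524.6 -100.8   48. ]
hole
[356.   -1.8  20. ] [358.9   2.1  20. ]
shoulderA
[531.2  23.3  20. ] [531.6  23.6  20. ]
shoulderB
[530.1 -21.9  20. ] [529.  -11.4  20. ]
mid edge post side
[527.3  16.7  20. ] [378.1  13.5  20. ]
edge2
[355.4  13.7  20. ] [523.6  13.8  20. ]
S post [[527.3  16.7]
 [355.4  13.7]] -178.9806010193987
S sock [[532.3  -9.1]
 [356.4 -14. ]] -178.4290633685187
T post [[377.6  12.7]
 [522.8  14.5]] 0.7227968124005683
T sock [[356.2 -16.1]
 [521.1 -17.8]] -0.5599303372265557
plate S [[ 331. -172.    8.]
 [ 355.  224.    8.]
 [ 810.  195.    8.]
 [ 785. -200.    8.]]
plate T [[ 353.  219.    8.]
 [ 784. -205.    8.]]
```

>>> arm_command(series=[{"linear":[0,0,0],"turn":-0.108},{"linear":[0,0,0],"turn":-0.108},{"linear":[0,0,0],"turn":-0.108},{"linear":[-0.016,-0.04,0],"turn":0},{"linear":[-0.016,-0.04,0],"turn":0},{"linear":[-0.016,-0.04,0],"turn":0},{"linear":[-0.016,-0.04,0],"turn":0},{"linear":[-0.016,-0.04,0],"turn":0},{"linear":[-0.016,-0.04,0],"turn":0},{"linear":[-0.016,-0.04,0],"turn":0}], jaw=0.2)

```text
t: 1.15
ee_pos: [309.2, 312.8, 241.6]
orientation: [-0.01, 3.142, -0.0]
ft_force: [0.7, 0.7, 0.9]
width: 52.9
grasp_force: 0.0
```

>>> arm_command(series=[{"linear":[-0.016,-0.04,0],"turn":0},{"linear":[-0.016,-0.04,0],"turn":0},{"linear":[-0.016,-0.04,0],"turn":0},{"linear":[-0.016,-0.04,0],"turn":0},{"linear":[-0.016,-0.04,0],"turn":0},{"linear":[-0.016,-0.04,0.02],"turn":0},{"linear":[-0.016,-0.04,0.03],"turn":0},{"linear":[-0.012,-0.033,0.03],"turn":0},{"linear":[0,0,0.02],"turn":0},{"linear":[0,0,0],"turn":0}])

```text
t: 2.15
ee_pos: [432.4, 3.1, 140.9]
orientation: [0.006, -3.136, -0.0]
ft_force: [-0.7, 0.5, -0.9]
width: 53.0
grasp_force: 0.0
```

```bash
python3 - <<'E'
from h import *
im=snap('wrist','w1'); o=ctrl.get_obs(); print({k:np.round(v,3) for k,v in o.items()}); print(cv2.Rodrigues(np.array(o['orientation']))[0].round(3))
E
```

```text
{'t': np.float64(2.2), 'qpos': array([-0.019,  0.311,  2.11 ,  0.   ,  0.724, -1.595]), 'qvel': array([ 0.025, -0.043, -0.018, -0.001,  0.013,  0.002]), 'joint_torque': array([-8.2700e-01, -3.6570e+01, -1.7631e+01, -3.9000e-02, -1.2500e-01,
       -2.1000e-02]), 'ee_pos': array([433.102,   3.75 , 142.194]), 'orientation': array([ 0.008, -3.138, -0.   ]), 'ft_force': array([0.269, 0.404, 0.248]), 'moment': array([0.024, 0.004, 0.018]), 'grasp_force': np.float64(0.0), 'width': np.float64(53.025)}
[[-1.    -0.005 -0.004]
 [-0.005  1.     0.   ]
 [ 0.004  0.    -1.   ]]
```

View pics/w1.png

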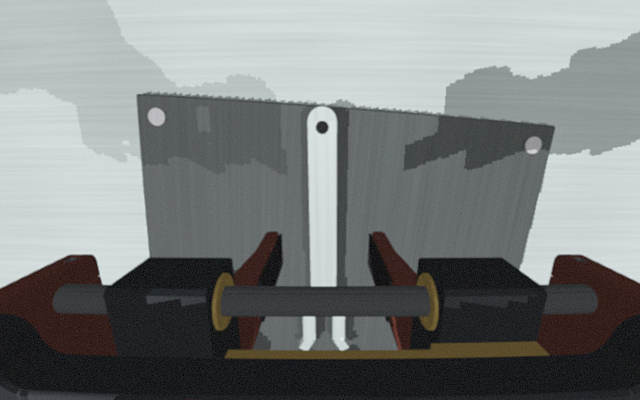

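The wrist view shows the shank running between the open fingers, nearly centred: hole at (322,127), and shank edges at about columns 308 and 337 in row 200.

```bash
python3 - <<'E'
from h import *
im=load('w1'); g=cv2.cvtColor(im['frame'],cv2.COLOR_BGR2GRAY).astype(float)
for r in (150,170,190,210,230,250):
    x=np.where(g[r,295:350]>200)[0]+295; a=toplane(im,[(x[0]-.5,r),(x[-1]+.5,r)],20); print(r,x[0],x[-1],a[:,:2].round(1).tolist(),a[:,1].mean().round(2),(a[1]-a[0])[1].round(1))
print(toplane(im,[(322,127)],20))
E
```

```text
150 308 335 [[377.1, -12.9], [377.0, 12.6]] -0.14 25.6
170 309 335 [[395.4, -12.2], [395.3, 12.9]] 0.34 25.1
190 310 335 [[414.2, -11.4], [414.2, 13.1]] 0.84 24.5
210 310 335 [[433.8, -11.6], [433.7, 13.4]] 0.88 25.0
230 311 335 [[454.0, -10.8], [453.9, 13.6]] 1.4 24.5
250 311 335 [[475.1, -11.0], [475.0, 13.9]] 1.45 24.9
[[3.56758851e+02 2.86157168e-01 2.00000000e+01]]
```

>>> arm_command(series=[{"linear":[0,-0.0028,0.02],"turn":-0.0115},{"linear":[0,0,0.025],"turn":0},{"linear":[0,0,0.025],"turn":0},{"linear":[0,0,0.02],"turn":0},{"linear":[0,0,0.014],"turn":0},{"linear":[0,0,0.008],"turn":0},{"linear":[0,0,0],"turn":0},{"linear":[0,0,0],"turn":0}])

```text
t: 3.0
ee_pos: [434.8, 1.6, 31.9]
orientation: [-0.029, 3.14, -0.0]
ft_force: [0.1, -0.3, -0.4]
width: 52.3
grasp_force: 0.0
```

>>> arm_command(series=[{"linear":[0,0,0],"turn":0},{"linear":[0,0,0],"turn":0},{"linear":[0,0,0],"turn":0},{"linear":[0,0,0],"turn":0},{"linear":[0,0,0],"turn":0},{"linear":[0,0,0],"turn":0},{"linear":[0,0,0],"turn":0},{"linear":[0,0,0],"turn":0}], jaw=-1)

```text
t: 3.8
ee_pos: [434.4, 1.2, 31.4]
orientation: [-0.027, 3.141, 0.0]
ft_force: [-0.5, -0.1, 6.3]
width: 25.4
grasp_force: 30.0
```

```bash
python3 - <<'E'
from h import *
o=ctrl.get_obs(); print({k:np.round(v,3) for k,v in o.items()})
E
```

```text
{'t': np.float64(3.8), 'qpos': array([-0.025,  0.549,  2.144,  0.   ,  0.447, -1.613]), 'qvel': array([ 0.001, -0.002,  0.001,  0.001,  0.   ,  0.001]), 'joint_torque': array([ 1.2200e-01, -4.1642e+01, -9.3780e+00, -4.0000e-02, -1.4000e-01,
       -6.2000e-02]), 'ee_pos': array([434.378,   1.234,  31.408]), 'orientation': array([-0.027,  3.141,  0.   ]), 'ft_force': array([-0.547, -0.063,  6.326]), 'moment': array([-0.042,  0.137,  0.01 ]), 'grasp_force': np.float64(29.987), 'width': np.float64(25.393)}
```

>>> arm_command(series=[{"linear":[0,0,-0.0017],"turn":0},{"linear":[0,0,0],"turn":0},{"linear":[-0.004,0,0],"turn":0},{"linear":[-0.006,0,0],"turn":0},{"linear":[-0.006,0,0],"turn":0},{"linear":[-0.006,0,0],"turn":0},{"linear":[-0.004,0,0],"turn":0},{"linear":[-0.002,0,0],"turn":0},{"linear":[0,0,0],"turn":0},{"linear":[0,0,0],"turn":0}])

```text
t: 4.8
ee_pos: [461.9, 1.8, 32.7]
orientation: [0.028, -3.141, -0.0]
ft_force: [0.8, -0.3, -3.2]
width: 25.5
grasp_force: 30.0
```

```bash
python3 - <<'E'
from h import *
S=snap('scene','s2');T=snap('side','t2'); o=ctrl.get_obs(); print(o['ee_pos'],o['ft_force'],o['moment'])
a=S['frame'][165:235,280:380]; b=T['frame'][185:255,300:400]
cv2.imwrite('pics/c3.png',np.vstack([cv2.resize(x,(572,300) if 0 else (429,300),interpolation=cv2.INTER_CUBIC) for x in(a,b)]))
E
```

```text
[461.8582295    1.76546473  32.76891666] [ 0.41998704 -0.61358415 -3.07483867] [0.01127647 0.06797844 0.03246047]
```

View pics/c3.png

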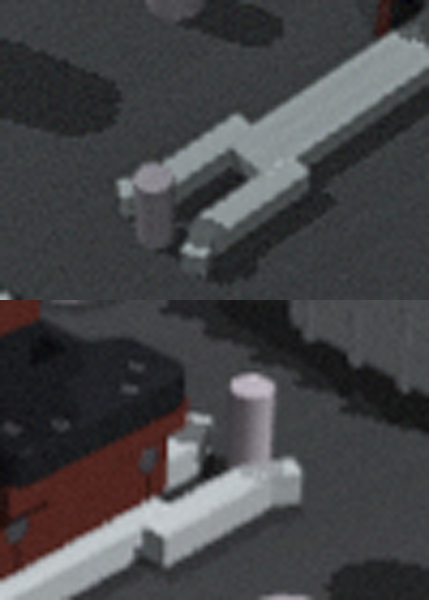

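The fork tips now straddle the stud: scene crop shows the stud top at (153,178) and the shoulders at (240,117) and (306,168). I'll measure the lateral offset.

```bash
python3 - <<'E'
from h import *
S=load('s2');T=load('t2'); k=100/429
f=lambda p:(np.array(p,float)+.5)*k-.5+[280,165]
g=lambda p:(np.array(p,float)-[0,300]+.5)*k-.5+[300,185]
th=.0178; R=np.array([[np.cos(th),np.sin(th)],[-np.sin(th),np.cos(th)]])
def rep(n,im,p,z): 
    q=toplane(im,[p],z)[0][:2]; print(n,q.round(1),'bar-aligned',(R@(q-[462,1.8])).round(1))
rep('S stud',S,f((153,178)),44); rep('S shA',S,f((306,168)),20); rep('S shB',S,f((240,117)),20)
rep('S slotL',S,f((232,152)),20)
rep('T stud',T,g((252,385)),44); rep('T shB',T,g((143,517)),20)
# predicted features if bar exactly on tool line, origin 120 ahead
for im,h,nm in((S,lambda u:(u-[280,165]+.5)/k-.5,'S'),(T,lambda u:(u-[300,185]+.5)/k-.5+[0,300],'T')):
    B=np.array([[-23,22.5],[-23,-22.5],[-8,9.5],[-8,-9.5],[42,28.5],[42,-28.5]])+[120,0]
    P=np.c_[(B@R)+[462,1.8],np.full(6,20.)]; print(nm,h(proj(im,P)).round(0).tolist())
E
```

```text
S stud [6.21e+02 5.00e-01] bar-aligned [159.   -4.1]
S shA [556.2  21.5] bar-aligned [94.5 18.1]
S shB [557.5 -18.5] bar-aligned [ 95.1 -22. ]
S slotL [573.6  -5.5] bar-aligned [111.4  -9.3]
T stud [623.2   3.2] bar-aligned [161.2  -1.4]
T shB [563.2  -3.8] bar-aligned [101.1  -7.4]
S [[309.0, 177.0], [236.0, 118.0], [261.0, 178.0], [231.0, 152.0], [202.0, 268.0], [111.0, 187.0]]
T [[71.0, 487.0], [167.0, 540.0], [129.0, 485.0], [170.0, 507.0], [188.0, 412.0], [309.0, 473.0]]
```

>>> arm_command(series=[{"linear":[0,-0.001,0.0005],"turn":0},{"linear":[0,-0.001,0.0004],"turn":0},{"linear":[-0.002,0,0],"turn":0},{"linear":[-0.003,0,0],"turn":0},{"linear":[-0.002,0,0],"turn":0},{"linear":[-0.002,0,0],"turn":0},{"linear":[-0.002,0,0],"turn":0},{"linear":[-0.001,0,0],"turn":0},{"linear":[0,0,0],"turn":0},{"linear":[0,0,0],"turn":0}])

```text
t: 5.9
ee_pos: [474.2, -0.0, 31.9]
orientation: [-0.028, 3.141, -0.0]
ft_force: [1.0, -0.7, -3.3]
width: 25.8
grasp_force: 30.0
```

>>> arm_command(series=[{"linear":[-0.002,0,0],"turn":0},{"linear":[-0.002,0,0],"turn":0},{"linear":[-0.002,0,0],"turn":0},{"linear":[-0.002,0,0],"turn":0},{"linear":[-0.002,0,0],"turn":0},{"linear":[-0.001,0,0],"turn":0},{"linear":[0,0,0],"turn":0}])

```text
t: 6.6
ee_pos: [485.5, 0.2, 31.9]
orientation: [-0.028, 3.141, -0.0]
ft_force: [-0.1, 0.5, -2.4]
width: 25.3
grasp_force: 30.0
```

>>> arm_command(series=[{"linear":[-0.002,0,0.0006],"turn":0},{"linear":[-0.002,0,0],"turn":0},{"linear":[-0.002,0,0],"turn":0},{"linear":[-0.002,0,0],"turn":0},{"linear":[-0.002,0,0],"turn":0},{"linear":[-0.001,0,0],"turn":0},{"linear":[-0.001,0,0],"turn":0},{"linear":[0,0,0],"turn":0},{"linear":[0,0,0],"turn":0}])

```text
t: 7.5
ee_pos: [497.4, 0.4, 31.4]
orientation: [-0.028, 3.141, -0.0]
ft_force: [-1.0, 0.0, 4.7]
width: 25.6
grasp_force: 30.0
```

>>> arm_command(series=[{"linear":[-0.001,0,0],"turn":0},{"linear":[0,0,0],"turn":0},{"linear":[-0.001,0,0],"turn":0},{"linear":[0,0,0],"turn":0},{"linear":[0,0,0],"turn":0}])

```text
t: 8.0
ee_pos: [499.2, 0.4, 31.4]
orientation: [0.028, -3.141, 0.0]
ft_force: [-2.0, 0.0, 4.6]
width: 25.5
grasp_force: 30.0
```

>>> arm_command(series=[{"linear":[-0.001,0,0],"turn":0},{"linear":[0,0,0],"turn":0},{"linear":[-0.001,0,0],"turn":0},{"linear":[0,0,0],"turn":0},{"linear":[0,0,0],"turn":0}])

```text
t: 8.5
ee_pos: [501.2, 0.5, 31.4]
orientation: [0.028, -3.141, 0.0]
ft_force: [-2.8, -0.1, 5.2]
width: 26.0
grasp_force: 30.0
```

>>> arm_command(series=[{"linear":[-0.0005,0,-0.0003],"turn":0},{"linear":[0,0,0],"turn":0},{"linear":[-0.0005,0,0],"turn":0},{"linear":[0,0,0],"turn":0},{"linear":[0,0,0],"turn":0}])

```text
t: 9.0
ee_pos: [502.3, 0.5, 31.5]
orientation: [-0.028, 3.141, -0.0]
ft_force: [-0.8, 0.5, -3.2]
width: 25.3
grasp_force: 30.0
```

>>> arm_command(series=[{"linear":[-0.0005,0,0],"turn":0},{"linear":[0,0,0],"turn":0},{"linear":[-0.0005,0,0],"turn":0},{"linear":[0,0,0],"turn":0},{"linear":[0,0,0],"turn":0}])

```text
t: 9.5
ee_pos: [502.6, 0.5, 31.5]
orientation: [0.028, -3.14, -0.0]
ft_force: [-2.9, 0.1, -1.8]
width: 25.6
grasp_force: 30.0
```

>>> arm_command(series=[{"linear":[-0.0005,0,0],"turn":0},{"linear":[0,0,0],"turn":0},{"linear":[0,0,0],"turn":0},{"linear":[0,0,0],"turn":0}])

```text
t: 9.9
ee_pos: [502.7, 0.5, 31.5]
orientation: [0.028, -3.139, -0.0]
ft_force: [-5.4, 0.1, -1.0]
width: 25.5
grasp_force: 30.0
```

```bash
python3 - <<'E'
from h import *
S=snap('scene','s3');o=ctrl.get_obs(); print(o['ee_pos'],o['ft_force'],o['moment'])
cv2.imwrite('pics/c4.png',cv2.resize(S['frame'][165:235,280:380],None,fx=6,fy=6,interpolation=cv2.INTER_CUBIC))
E
```

```text
[502.6424615    0.52411738  31.42024709] [-5.18604174 -0.39135214 -0.04791984] [-0.11809431  0.8645183  -0.00689988]
```

View pics/c4.png

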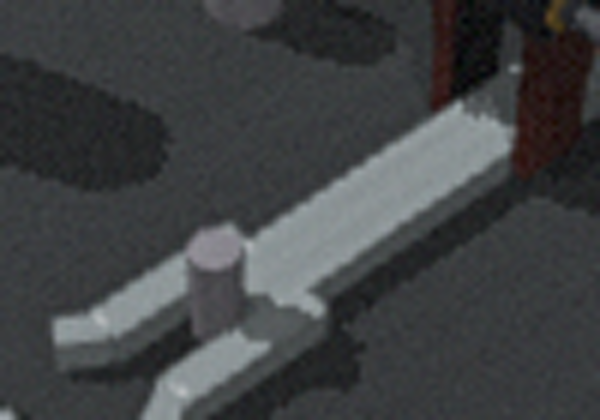

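The fork is home, with the stud against the slot bottom and about 5 N of preload. Next is the swing about the stud, with the grip about 119.5 mm from it.

>>> arm_command(series=[{"linear":[0.0003,0,0],"turn":0},{"linear":[-0.0001,0.0048,0],"turn":0.04},{"linear":[-0.0001,0.0048,0],"turn":0.04},{"linear":[-0.0001,0.0048,0],"turn":0.04},{"linear":[0,0,0],"turn":0},{"linear":[0,0,0],"turn":0}])

```text
t: 10.55
ee_pos: [503.4, 14.9, 31.4]
orientation: [-0.159, -3.136, 0.0]
ft_force: [-5.1, 0.3, -1.3]
width: 25.5
grasp_force: 30.0
```

>>> arm_command(series=[{"linear":[-0.0001,0.0048,0],"turn":0.04},{"linear":[-0.0001,0.0048,0],"turn":0.04},{"linear":[-0.0001,0.0048,0],"turn":0.04},{"linear":[0,0,0],"turn":0},{"linear":[0,0,0],"turn":0}])

```text
t: 11.05
ee_pos: [505.9, 28.9, 31.5]
orientation: [-0.346, -3.122, 0.0]
ft_force: [-4.9, 1.2, -2.4]
width: 25.2
grasp_force: 30.0
```

>>> arm_command(series=[{"linear":[-0.0001,0.0048,0],"turn":0.04},{"linear":[-0.0001,0.0048,0],"turn":0.04},{"linear":[-0.0001,0.0048,0],"turn":0.04},{"linear":[-0.0001,0.0048,0],"turn":0.04},{"linear":[0,0,0],"turn":0},{"linear":[0,0,0],"turn":0}])

```text
t: 11.65
ee_pos: [511.9, 47.3, 31.5]
orientation: [-0.594, -3.085, 0.0]
ft_force: [-4.3, 1.3, -3.3]
width: 25.5
grasp_force: 30.0
```

>>> arm_command(series=[{"linear":[-0.0001,0.0048,0],"turn":0.04},{"linear":[-0.0001,0.0048,0],"turn":0.04},{"linear":[-0.0001,0.0048,0],"turn":0.04},{"linear":[-0.0001,0.0048,0],"turn":0.04},{"linear":[0,0,0],"turn":0},{"linear":[0,0,0],"turn":0}])

```text
t: 12.25
ee_pos: [520.8, 64.4, 31.6]
orientation: [0.839, 3.027, 0.0]
ft_force: [-3.2, 0.2, -2.0]
width: 25.7
grasp_force: 30.0
```

>>> arm_command(series=[{"linear":[-0.0003,0.0048,0.0001],"turn":0.04},{"linear":[-0.0001,0.0048,0],"turn":0.04},{"linear":[-0.0001,0.0048,0],"turn":0.04},{"linear":[-0.0001,0.0048,0],"turn":0.04},{"linear":[0,0,0],"turn":0},{"linear":[0,0,0],"turn":0}])

```text
t: 12.85
ee_pos: [532.2, 79.7, 31.6]
orientation: [1.078, 2.95, 0.0]
ft_force: [-2.3, 0.5, -2.6]
width: 25.8
grasp_force: 30.0
```

>>> arm_command(series=[{"linear":[-0.0001,0.0036,0],"turn":0.03},{"linear":[0,0.0024,0],"turn":0.02},{"linear":[0,0.0024,0],"turn":0.02},{"linear":[0,0,0],"turn":0},{"linear":[0,0,0],"turn":0}])

```text
t: 13.35
ee_pos: [538.0, 86.1, 31.6]
orientation: [1.182, 2.91, 0.0]
ft_force: [-1.2, -1.9, -2.4]
width: 25.3
grasp_force: 30.0
```

```bash
cat >> h.py <<'E'
def st():
    o=ctrl.get_obs(); R=cv2.Rodrigues(np.array(o['orientation']))[0]; F=R.T@np.array(o['ft_force']); M=R.T@np.array(o['moment'])
    p=np.array(o['ee_pos']); b=-R[:2,0]; print('t',round(float(o['t']),2),'pos',p.round(2),'taildeg',np.degrees(np.arctan2(-b[1],-b[0])).round(2),'Ftool',F.round(2),'Mtool',M.round(3),'stud120',(p[:2]+120*b).round(1),'post in bar',np.round([(np.array([524.5,144])-p[:2])@b-120,(np.array([524.5,144])-p[:2])@[-b[1],b[0]]],1))
E
python3 -c "
from h import *
st()"
```

```text
t 13.35 pos [537.98  86.07  31.58] taildeg 135.78 Ftool [-0.44 -2.23  2.4 ] Mtool [ 0.296 -0.116  0.268] stud120 [624.    2.4] post in bar [-170.1   32.1]
```

```bash
cat >> h.py <<'E'
    A=np.array([[-1,1],[-.05,-.12]]); P,Sy=np.linalg.solve(A,[F[1],M[2]]); print('P post',P.round(2),'Sy',Sy.round(2),'stud axial',F[0].round(2))
E
sed -i 's/^    A=/    A=/' h.py
```

>>> arm_command(series=[{"linear":[-0.0003,0.0008,0],"turn":0.01},{"linear":[0,0.0012,0],"turn":0.01},{"linear":[0,0.0012,0],"turn":0.01},{"linear":[0,0,0],"turn":0},{"linear":[0,0,0],"turn":0}])

```text
t: 13.85
ee_pos: [540.3, 88.3, 31.5]
orientation: [1.226, 2.892, 0.0]
ft_force: [-0.9, -0.1, -2.2]
width: 25.7
grasp_force: 30.0
```

```bash
python3 -c "
from h import *
st()"
```

```text
t 13.85 pos [540.28  88.35  31.54] taildeg 134.04 Ftool [ 0.54 -0.66  2.22] Mtool [ 0.219 -0.061  0.133] stud120 [623.7   2.1] post in bar [-171.    27.3]
P post -0.32 Sy -0.98 stud axial 0.54
```

>>> arm_command(series=[{"linear":[-0.0004,0.001,0],"turn":0.01},{"linear":[0,0.0012,0],"turn":0.01},{"linear":[0,0,0],"turn":0},{"linear":[0,0,0],"turn":0}])

```text
t: 14.25
ee_pos: [542.1, 89.6, 31.5]
orientation: [1.255, 2.88, 0.0]
ft_force: [-0.3, -0.2, -2.7]
width: 25.8
grasp_force: 30.0
```

```bash
python3 -c "
from h import *
st()"
```

```text
t 14.25 pos [542.06  89.64  31.5 ] taildeg 132.89 Ftool [-0.01 -0.35  2.72] Mtool [0.122 0.102 0.022] stud120 [623.7   1.7] post in bar [-171.8   24.1]
P post 0.12 Sy -0.23 stud axial -0.01
```

>>> arm_command(series=[{"linear":[0,0.0012,0],"turn":0.01},{"linear":[0,0.0012,0],"turn":0.01},{"linear":[0,0,0],"turn":0},{"linear":[0,0,0],"turn":0}])

```text
t: 14.65
ee_pos: [542.6, 90.4, 31.5]
orientation: [-1.282, -2.866, 0.004]
ft_force: [-4.5, -4.4, 2.7]
width: 25.7
grasp_force: 30.1
```

```bash
python3 -c "
from h import *
st()"
```

```text
t 14.65 pos [542.62  90.39  31.45] taildeg 131.78 Ftool [-0.26 -6.34 -2.68] Mtool [ 1.199 -0.296 -0.338] stud120 [622.6   0.9] post in bar [-172.    22.2]
P post 6.46 Sy 0.12 stud axial -0.26
```

>>> arm_command(series=[{"linear":[-0.0002,0.0006,0],"turn":0.005},{"linear":[0,0,0],"turn":0},{"linear":[0,0,0],"turn":0},{"linear":[0,0,0],"turn":0}])

```text
t: 15.05
ee_pos: [542.7, 90.4, 31.5]
orientation: [-1.289, -2.862, 0.005]
ft_force: [-5.4, -7.5, 4.0]
width: 25.7
grasp_force: 30.1
```

```bash
python3 -c "
from h import *
st()"
```

```text
t 15.05 pos [542.69  90.37  31.45] taildeg 131.51 Ftool [-2.01 -9.02 -4.02] Mtool [ 1.53  -0.33  -0.399] stud120 [6.222e+02 5.000e-01] post in bar [-172.2   21.9]
P post 8.71 Sy -0.3 stud axial -2.01
```

>>> arm_command(series=[{"linear":[0,0.0002,0],"turn":0.001},{"linear":[0,0,0],"turn":0},{"linear":[0,0,0],"turn":0},{"linear":[0,0,0],"turn":0},{"linear":[0,0,0],"turn":0},{"linear":[0,0,0],"turn":0},{"linear":[0,0,0],"turn":0},{"linear":[0,0,0],"turn":0},{"linear":[0,0,0],"turn":0},{"linear":[0,0,0],"turn":0}])

```text
t: 16.05
ee_pos: [542.7, 90.4, 31.4]
orientation: [-1.29, -2.862, 0.005]
ft_force: [-6.8, -6.8, 4.4]
width: 25.7
grasp_force: 30.1
```

```bash
python3 -c "
from h import *
st()
S=snap('scene','s4')
cv2.imwrite('pics/c5.png',cv2.resize(S['frame'][150:270,290:450],None,fx=5,fy=5,interpolation=cv2.INTER_CUBIC))"
```

```text
t 16.05 pos [542.68  90.38  31.43] taildeg 131.47 Ftool [-0.55 -9.64 -4.35] Mtool [ 1.569 -0.403 -0.399] stud120 [6.221e+02 5.000e-01] post in bar [-172.2   21.9]
P post 9.15 Sy -0.49 stud axial -0.55
```

View pics/c5.png

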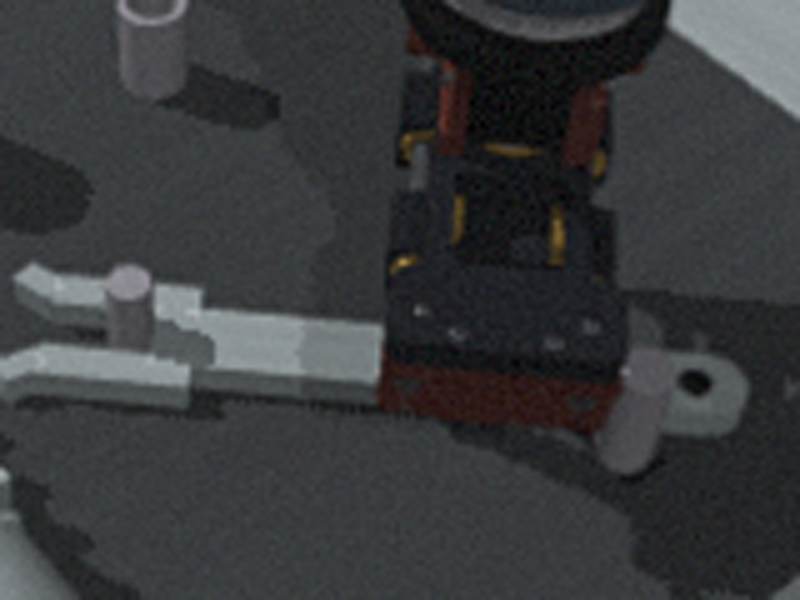

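The bar's side bears on the post (top at crop (647,370)), which moved a couple of mm from its start. The fork is around the stud, with the shoulders at (203,290) and (190,368). I'll check the seating numerically.

```bash
python3 - <<'E'
from h import *
S=load('s4'); f=lambda p:(np.array(p,float)+.5)/5-.5+[290,150]
s=toplane(S,[f((128,282))],44)[0][:2]; po=toplane(S,[f((648,370))],53)[0][:2]; print('stud',s,'post',po)
th=np.radians(131.47); t=np.array([np.cos(th),np.sin(th)]); b=-t; n=np.array([-b[1],b[0]])
for q in [(203,290),(190,368),(697,381),(748,385)]:
    w=toplane(S,[f(q)],20)[0][:2]; print(q,w.round(1),'bar frame rel stud',((w-s)@b).round(1),((w-s)@n).round(1))
w=po-s; print('post',w@b,w@n)
st()
E
```

```text
stud [6.20996790e+02 2.35734063e-01] post [523.67436432 144.97583184]
(203, 290) [590.3   4. ] bar frame rel stud -23.2 -20.5
(190, 368) [617.   27.8] bar frame rel stud -23.3 15.3
(697, 381) [489.7 146. ] bar frame rel stud -196.2 -1.8
(748, 385) [477.8 158.7] bar frame rel stud -213.6 -2.3
post -172.90374280017122 22.926974154900027
t 16.1 pos [542.69  90.37  31.45] taildeg 131.47 Ftool [-1.33 -9.24 -3.99] Mtool [ 1.632 -0.371 -0.373] stud120 [6.221e+02 4.000e-01] post in bar [-172.2   21.9]
P post 8.72 Sy -0.52 stud axial -1.33
```

>>> arm_command(series=[{"linear":[0,-0.0005,0],"turn":-0.004},{"linear":[0,-0.0005,0],"turn":-0.004},{"linear":[0,0,0],"turn":0},{"linear":[0,0,0],"turn":0}])

```text
t: 16.5
ee_pos: [542.7, 90.3, 31.5]
orientation: [-1.281, -2.867, 0.003]
ft_force: [-3.7, -3.5, 1.8]
width: 25.8
grasp_force: 30.0
```

```bash
python3 -c "
from h import *
st()"
```

```text
t 16.5 pos [542.67  90.26  31.46] taildeg 131.86 Ftool [-0.14 -5.04 -1.83] Mtool [ 1.082 -0.14  -0.152] stud120 [622.8   0.9] post in bar [-172.1   22.3]
P post 4.45 Sy -0.59 stud axial -0.14
```

>>> arm_command(series=[{"linear":[0,-0.0005,0],"turn":-0.003},{"linear":[0,0,0],"turn":0},{"linear":[0,0,0],"turn":0}])

```text
t: 16.8
ee_pos: [542.6, 90.2, 31.4]
orientation: [-1.277, -2.869, 0.002]
ft_force: [-3.7, -3.4, 1.4]
width: 25.6
grasp_force: 30.0
```

>>> arm_command(series=[{"linear":[0,0,0],"turn":0},{"linear":[0,0,0],"turn":0},{"linear":[0,0,0],"turn":0},{"linear":[0,0,0],"turn":0},{"linear":[0,0,0],"turn":0},{"linear":[0,0,0],"turn":0}], jaw=0.1)

```text
t: 17.4
ee_pos: [543.5, 90.6, 31.5]
orientation: [1.277, 2.87, 0.0]
ft_force: [0.5, -0.1, -0.2]
width: 48.0
grasp_force: 0.0
```

>>> arm_command(series=[{"linear":[0,0,-0.005],"turn":0},{"linear":[0,0,-0.01],"turn":0},{"linear":[0,0,-0.02],"turn":0},{"linear":[0,0,-0.03],"turn":0},{"linear":[0,0,-0.03],"turn":0},{"linear":[0,0,-0.03],"turn":0},{"linear":[0,0,-0.03],"turn":0},{"linear":[0,0,0],"turn":0},{"linear":[0,0,0],"turn":0}])

```text
t: 18.3
ee_pos: [543.7, 90.6, 187.7]
orientation: [1.276, 2.869, 0.002]
ft_force: [0.1, 0.3, -0.6]
width: 47.9
grasp_force: 0.0
```

```bash
python3 -c "
from h import *
S=snap('scene','s5')
cv2.imwrite('pics/c6.png',cv2.resize(S['frame'][150:270,290:450],None,fx=5,fy=5,interpolation=cv2.INTER_CUBIC))"
```

```text
(no output)
```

View pics/c6.png

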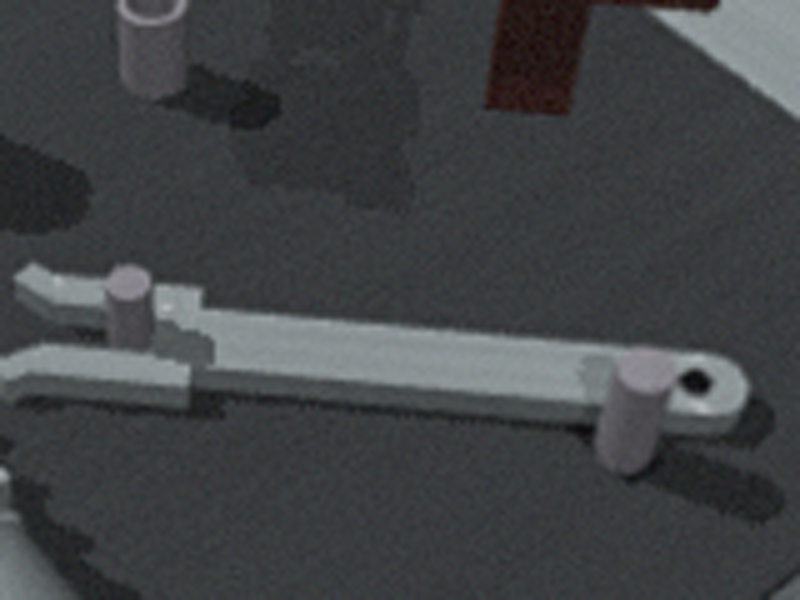

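The picture shows the bar lying free and flat. The shoulders at (203,290) and (190,368), the hole at (697,381) and the post at (647,370) haven't moved since the press, and the gripper is well clear. Handing in.

```bash
python3 -c "
from h import *
print(ctrl.close_job())"
```

```text
the job is handed in; nothing more can be done
None
```

I handed the job in at about 18 s; it gave no verdict. By my measurements the bar is flat and home on the stud, was pressed on the post at about 9 N for a second, and is released still touching it, and I never moved the socket, bearing or tin.

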